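# Restock the topping chest

## Task

Restock the topping chest on the tea counter: swing its lid up and back until it meets its stop, set the orange-capped jar down gently, upright, on the green mat inside the chest, then press the lid shut until it snaps past its catch. Leave the other jars and the steel jug as they are, and let go of everything at the end.

Things in the scene. Friction and masses are not known exactly. Their poses are not given: they have to be found in the camera images.
- chest: Aluminium open-topped chest fixed to the counter, 140 (x) x 280 (y) x 105 mm high, walls and floor 5 mm thick. Origin: centre of its underside, on the counter. Its x axis points from its front (handle and catch, towards the robot) to its back (hinge), y along its width, z up. Turned up to 0.2 rad about vertical.
- lid (a joint): Hinge angle of the lid, rad: 0 shut and latched, 1.75 at its open stop (10 degrees back past upright). The hinge runs along the chest's y at its back top edge and is stiff: the lid stays at whatever angle it is left (1 to 5 N at the bar moves it either way). A sprung catch at the front centre holds it shut: about 12 N up at the bar breaks it free.
- lid_hinge (a point): Point on the hinge axis at mid width: 70 mm behind the chest's centre, 105.5 mm above the counter. Turns with the lid; its axes equal the chest's when the lid is shut. Opening turns about +y: the front rises and swings back.
- lid_bar (a point): Centre of the lid's black round bar handle, 12 mm thick, 110 mm long along the chest's y, on a slim arm at each end. In the lid's frame 172 mm in front of the hinge and 33 mm above its level (138.5 mm above the counter when shut), 20 mm ahead of the lid's front edge: can be pinched from above, fingers front and back, and turns in the grip as the lid swings.
- lid_press (a point): Spot on the lid's upper face, mid width, 138 mm from the hinge, 14 mm behind the front edge, 111.5 mm above the counter when shut: press here to shut it. When closing, the lid first rests on the catch at about 0.06 rad; about 9 N straight down snaps it to 0. The lid is a clear pane in a grey frame, 152 x 286 x 6 mm.
- mat: Flat round green mat, 90 mm across, 4 mm thick, fixed on the chest's floor in its left or right half, 65 mm from the chest's centre. Origin: centre of its underside, 5 mm above the counter; its top is 9 mm above the counter. It is the place for the orange-capped jar.
- orange_jar_center (a point): Centre (half-way up) of the orange-capped jar: a closed upright cylinder, 54 mm across, 84 mm high, 0.15 to 0.3 kg, amber with a white paper band. It starts standing on the counter right of the chest, in any of the three jar places. z up.
- white_jar_center (a point): Centre of the white-capped jar, same size, standing on the counter; leave it.
- blue_jar_center (a point): Centre of the blue-capped jar, same size, standing on the counter; leave it.
- black_jar_center (a point): Centre of the black-capped jar, same size, standing on the floor inside the chest in the half without the mat, about 130 mm from the mat's centre; leave it.
- jug: Steel jug with a handle on its +y side, 90 mm across, 100 mm high, standing on the counter left of the chest; leave it. Origin: centre of its underside.
Things that resemble listed ones, but are neither listed nor needed, are in the scene too. Leave any pink look-alike of the part that bears orange_jar_center alone.

How it is judged:
On the way, in this order (a step that is already met when the one before it is completed fails the run):
1. the lid is open against its stop (hinge above 1.68 rad) (value of joint lid above 1.68 rad), for 0.2 s.
2. with the lid still open, the orange-capped jar stands upright on the green mat, let go (value of joint lid above 1.5 rad and horizontal distance between orange_jar_center and mat below 0.018 m and z of orange_jar_center in the frame of mat below 0.05 m and angle between orange_jar_center's own z axis and vertical below 0.1 rad and contact force between the fingers and orange_jar below 0.1 N), for 0.2 s.
At the end, for the whole second after the job is handed in: The lid is shut past its catch (hinge below 0.025 rad) and still; the orange-capped jar stands still and upright (within 0.1 rad) inside the chest on the green mat, its centre within 18 mm of the mat's centre (value of joint lid below 0.025 rad and velocity of joint lid below 0.05 rad/s and horizontal distance between orange_jar_center and mat below 0.018 m and z of orange_jar_center in the frame of mat below 0.05 m and angle between orange_jar_center's own z axis and vertical below 0.1 rad and linear speed of orange_jar below 0.02 m/s); the robot touches nothing.
It fails at once if the orange-capped jar is dropped (faster than 0.5 m/s while not held) (linear speed of orange_jar above 0.5 m/s and contact force between the fingers and orange_jar below 0.1 N).
It fails at once if another jar or the jug is moved by more than 25 mm or tipped (distance of any of white_jar_center, blue_jar_center, black_jar_center, jug from where it was at the start of the episode above 0.025 m or angle between any of white_jar_center, blue_jar_center, black_jar_center, jug's own z axis and vertical above 0.4 rad).
It also fails if it takes over 72 s, if anything falls off the work surface, if the arm or the gripper's body presses on something with over 40 N, if the wrist force passes 120 N, or if a joint passes its speed limit or range.

## Robot

A 6-joint arm with a two-finger parallel gripper is mounted at the origin on the work surface. World frame = base frame: x ahead of the robot, y to its left, z up, the work surface at z = 0. Lengths are in m, angles in rad, forces in N, time in s.
With the tool pointing down it reaches from about 0.425 to 0.95 m from the base axis. Payload 3.5 kg.
Tool frame: the origin (TCP) lies between the finger pads; the fingertips stand 22 mm ahead of it and the grasp point (between the pads) lies 3 mm ahead of it; z points along the fingers, y is the direction in which the jaws open and shut (so a half turn about z gives the same grasp; the last joint's range is limited). The gripper opens to 85 mm and grips with 20 to 120 N. Pads are 22 mm wide; open, the fingers measure 114 mm over their backs; the gripper's body (76 mm by 85 mm) begins 54 mm behind the grasp point. The pads swing forward as they close: fully open they stand 13 mm farther back than shut.
Start: joints at [-1.359, 0.286, 1.577, -0, 1.279, -0.15], TCP at [0.239, -0.631, 0.253] pointing down, gripper open.
Joint ranges: [-2.77, 2.77], [-0.9, 2.22], [0.21, 2.48], [-1.53, 4.67], [0.24, 2.81], [-2.84, 2.84]. Speed limits (rad/s): [2.79, 2.79, 3.14, 3.14, 3.14, 3.14].

## Interface

Orientations are given as a unit quaternion [x, y, z, w].
In Python, from bench import r gives the robot as it stands. The module is installed in compiled form; this text tells all that it offers. Calls block until the motion is done:
- r.goto(position, orientation): joint-space move of the TCP to a pose.
- r.movel(position, velocity=0.15, rotation=None, contact_N=None): straight line of the TCP; rotation=None keeps the orientation; velocity is the mean speed in m/s. With contact_N (N) it stops when the force on the tool has changed by that much, and returns True; else False.
- r.goto_joints(angles): joint-space move.
- r.open() and r.grab(grip_force=None): open the fingers fully, or close them until they stop; grip_force is the grip in N (None keeps the last).
- r.wait(seconds).
- r.ik(position, orientation): joint angles nearest the present ones, or None.
- r.state(): the state.
- r.snapshot(name): name is "scene" or "top" or "wrist"; returns a dict with "pixels" (420x560x3 uint8, blue, green, red), "mtx" (3x3 intrinsics, pixels), "xyz" and "attitude" of the camera in the world. Camera axes: x right, y down, z forward; pixel columns grow to the right and rows downward; lengths in m; the calibration is good to about 2 mm. The wrist camera is an equidistant fisheye: a pixel r from the principal point sees the ray r / f radians off the axis. A picture is of the moment at which its call begins. There is no depth.
A pose or a line that the arm cannot do raises r.PlanningError and nothing moves.
- r.close_job(): hands the job in, once; it reports no verdict.
Trained networks look in a picture, given as the dict that the camera call returned (one of the last four; its "shot" number tells which), for a name from the list of things; names that differ only in an ending like _2 or _b are one class to them, and where a whole thing is asked for, a point or a joint stands for the part that bears it (a point fixed in the world has none). Each returns a list of dicts, best first, with "score" (0 to 1); they miss things now and then, are a little off and sometimes report something else, mostly with a low value. They report only what shows in the picture. A call takes as long as a camera call. They do not tell look-alikes from the thing itself.
- r.spot_in(picture, name): "point" ([x, y, z] in m, in world coordinates, good to about 4 mm: the middle of the surface that is visible of it).
- r.landmark_of(picture, name): "point" ([x, y, z] in m, in world coordinates, good to about 4 mm: a listed point, or the origin of a listed thing).
The state is a dict: "t": time; "q": joint angles; "joint_velocities": joint speeds; "tau": joint torques, N m; "tcp_pos": TCP position; "ee_rot": TCP orientation; "contact_force": force on the tool from outside, world axes, zero at the start; "torque": the same for the moment, N m; "gripper_width": finger opening in m.
Only numpy, scipy, OpenCV 4.12 (cv2) and the standard library are available. Lean on these libraries where they do the work, as an engineer would, in place of code of your own. Each camera call takes 0.05 s, during which the arm holds its last target.

## Working session

There is one attempt and no reset: what is moved stays moved. The work goes in short steps, each a Python script; the robot and the scene stay as the last script left them, time stands still between calls to the robot, and variables do not carry over. Pictures are saved under pics/ and viewed, and the job is handed in when it is done.

```bash
mkdir -p pics
python3 - <<'E'
from bench import r
import cv2
for n in ["scene","top"]:
    p=r.snapshot(n); cv2.imwrite(f"pics/{n}0.png",p["pixels"]); print(n,p["xyz"],p["attitude"])
    for k in ["chest","lid_hinge","lid_bar","lid_press","mat","orange_jar_center","white_jar_center","blue_jar_center","black_jar_center","jug"]:
        print(k,[(round(d["score"],2),[round(float(x),3) for x in d["point"]]) for d in r.landmark_of(p,k)][:4])
print(r.state())
E
```

```text
scene [1.04673579 0.20344246 0.84233931] [ 0.55853782  0.76390522 -0.26444845 -0.18587987]
chest [(0.85, [0.563, 0.072, -0.004]), (0.3, [0.603, -0.243, 0.04])]
lid_hinge [(0.72, [0.633, 0.072, 0.104])]
lid_bar [(0.57, [0.459, 0.068, 0.138]), (0.33, [0.63, 0.074, 0.104])]
lid_press [(0.9, [0.493, 0.07, 0.112])]
mat []
orange_jar_center [(0.88, [0.408, -0.322, 0.039]), (0.85, [0.476, -0.227, 0.043]), (0.76, [0.407, -0.14, 0.042])]
white_jar_center [(0.68, [0.518, -0.364, 0.042])]
blue_jar_center [(0.96, [0.602, -0.24, 0.04])]
black_jar_center []
jug [(0.98, [0.458, 0.401, -0.0]), (0.66, [0.633, 0.075, 0.103])]
top [0.46184091 0.03838911 1.33249858] [-0.70176249  0.711736   -0.02441528  0.01910967]
chest [(0.91, [0.567, 0.073, 0.002]), (0.17, [0.493, 0.068, 0.112])]
lid_hinge [(0.55, [0.635, 0.076, 0.107])]
lid_bar [(0.71, [0.462, 0.069, 0.14]), (0.19, [0.602, -0.24, 0.045])]
lid_press [(0.97, [0.492, 0.069, 0.113])]
mat []
orange_jar_center [(0.76, [0.409, -0.329, 0.044]), (0.73, [0.471, -0.226, 0.044]), (0.63, [0.403, -0.138, 0.043])]
white_jar_center [(0.76, [0.523, -0.362, 0.042]), (0.7, [0.492, 0.068, 0.11])]
blue_jar_center [(0.7, [0.603, -0.24, 0.046])]
black_jar_center []
jug [(0.76, [0.456, 0.4, -0.007]), (0.16, [0.637, 0.074, 0.107])]
{'t': 1.1, 'q': array([-1.35893209e+00,  2.86283077e-01,  1.57670311e+00, -3.12320566e-06,
        1.27864297e+00, -1.49981907e-01]), 'joint_velocities': array([-0.00012598,  0.0003659 , -0.00065723,  0.0009006 , -0.00095098,
       -0.00077352]), 'tau': array([ 1.58915711e-03, -4.05962670e+01, -2.92946845e+01, -6.85385180e-05,
        4.77425565e-04,  1.20819357e-05]), 'tcp_pos': array([ 0.23898409, -0.63125095,  0.25333448]), 'ee_rot': array([ 9.83677935e-01,  1.79938099e-01, -2.05922508e-06, -1.81927911e-05]), 'contact_force': array([-0.33360172, -0.86094561,  0.08781598]), 'torque': array([-0.01166317,  0.03454895, -0.03344989]), 'gripper_width': 0.08528092039818633}
```

View pics/scene0.png

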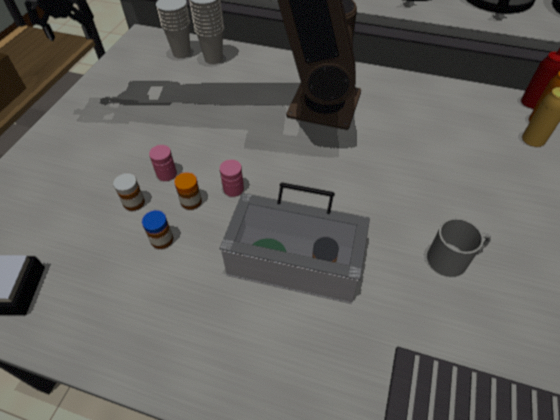

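View pics/top0.png

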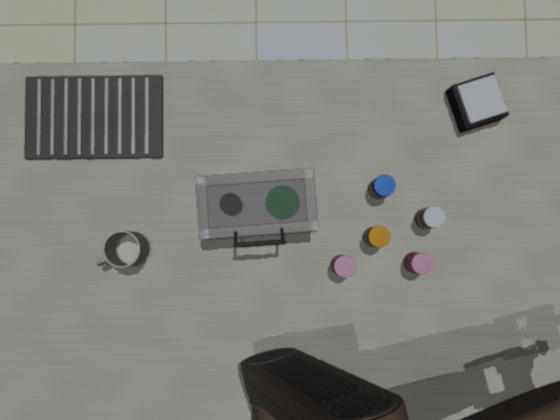

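```bash
cat > h.py <<'E'
import numpy as np, cv2
from scipy.spatial.transform import Rotation as R
from bench import r
C=np.array([0.563,0.072]); YAW=0.032
def chest(x,y,z): # chest frame to world
    c,s=np.cos(YAW),np.sin(YAW); return np.array([C[0]+c*x-s*y, C[1]+s*x+c*y, z])
def bar(th): return chest(0.070-.172*np.cos(th)+.033*np.sin(th),0,0.1055+.172*np.sin(th)+.033*np.cos(th))
def down(a): # tool down, jaw axis at world angle a
    y=np.array([np.cos(a),np.sin(a),0]); z=np.array([0,0,-1.]); x=np.cross(y,z)
    return R.from_matrix(np.c_[x,y,z]).as_quat()
UP=np.array([0,0,.010]) # bar 7 mm tipwards of grasp point
def st():
    s=r.state(); print("t %.1f"%s["t"],np.round(s["tcp_pos"],3),"F",np.round(s["contact_force"],1),"w %.3f"%s["gripper_width"])
def snap(n,f):
    p=r.snapshot(n); cv2.imwrite(f"pics/{f}.png",p["pixels"]); return p
E
python3 - <<'E'
from h import *
for a in [YAW,YAW+np.pi]:
    for th in [0,1,1.75]:
        q=r.ik(bar(th)+UP,down(a)); print(a,th,None if q is None else np.round(q,2))
for a in [YAW+np.pi/2,YAW-np.pi/2]:
    print(a,[None if q is None else np.round(q,2) for q in (r.ik([.473,-.2265,.06],down(a)),r.ik(chest(0,-.065,.07),down(a)),r.ik(chest(-.068,0,.13),down(a)))])
E
```

```text
0.032 0 [-0.07 -0.07  2.16 -0.    1.04 -0.1 ]
0.032 1 [-0.05  0.04  1.81 -0.    1.29 -0.08]
0.032 1.75 [-0.04  0.32  1.48 -0.    1.33 -0.07]
3.173592653589793 0 None
3.173592653589793 1 None
3.173592653589793 1.75 None
1.6027963267948966 [array([-0.64,  0.21,  2.07, -0.  ,  0.87, -2.24]), array([-0.17,  0.27,  1.97, -0.  ,  0.9 , -1.77]), array([-0.06,  0.04,  2.1 , -0.  ,  1.  , -1.67])]
-1.5387963267948965 [array([-0.64,  0.21,  2.07, -0.  ,  0.87,  0.9 ]), array([-0.17,  0.27,  1.97, -0.  ,  0.9 ,  1.37]), array([-0.06,  0.04,  2.1 , -0.  ,  1.  ,  1.48])]
```

Run:
```python
from h import *
o=down(YAW)
r.goto(bar(0)+UP+[0,0,.09],o); st()
r.movel(bar(0)+UP,velocity=.12,contact_N=12); st()
r.grab(60); st()
for th in [.06,.15,.35]:
    r.movel(bar(th)+UP,velocity=.06); st()
snap("scene","lid1")
```

```text
t 3.7 [0.461 0.068 0.239] F [-1.   0.8 -1.1] w 0.085
t 4.6 [0.462 0.069 0.149] F [0.1 0.  1. ] w 0.085
t 5.3 [0.462 0.069 0.149] F [ 5.1  1.5 -1.9] w 0.010
t 5.6 [0.464 0.069 0.159] F [ 6.5  1.9 -4.1] w 0.009
t 6.0 [0.469 0.069 0.174] F [ 6.1  1.8 -1.8] w 0.010
t 6.8 [0.483 0.07  0.206] F [ 3.6  5.4 -3.4] w 0.010
```

View pics/lid1.png

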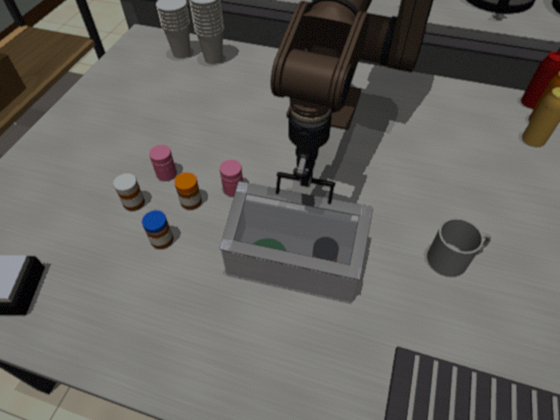

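The lid has lifted with the bar pinched near (306,185). I'll continue along the arc.

Run:
```python
from h import *
for th in [.6,.85,1.1,1.3,1.5,1.65,1.75]:
    r.movel(bar(th)+UP,velocity=.08); st()
snap("scene","lid2")
```

```text
t 7.5 [0.509 0.071 0.242] F [-2.7  5.7  1.1] w 0.009
t 8.2 [0.543 0.073 0.27 ] F [-8.1  8.7  5.4] w 0.009
t 8.9 [0.585 0.075 0.289] F [-4.8  8.6  7.3] w 0.009
t 9.5 [0.62  0.076 0.294] F [-0.7  8.6  4.9] w 0.009
t 10.1 [0.655 0.079 0.293] F [ 0.4 12.7  1.8] w 0.009
t 10.6 [0.681 0.08  0.287] F [ 1.2 12.5  1.2] w 0.010
t 10.9 [0.697 0.08  0.282] F [ 1.2 11.1  0.2] w 0.009
```

View pics/lid2.png

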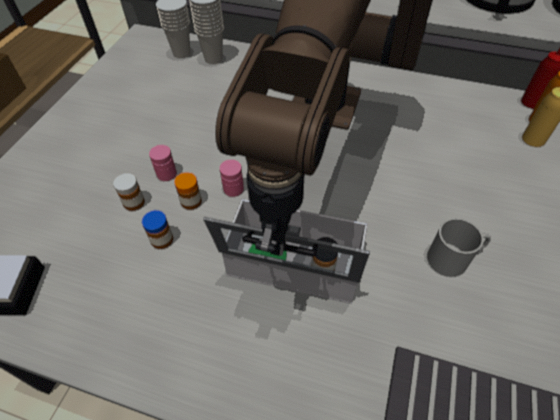

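Run:
```python
from h import *
print(r.movel(bar(1.80)+UP+[0,.004,0],velocity=.04,contact_N=15)); st()
r.wait(.3); r.open(); st()
p=r.state()["tcp_pos"]
r.movel(p+[0,0,.08],velocity=.2); 
r.goto([.45,-.2265,.26],down(YAW-np.pi/2)); st()
for n in ["scene","top"]:
    p=snap(n,"open_"+n)
    for k in ["chest","lid_hinge","lid_bar","lid_press","mat","orange_jar_center","black_jar_center"]:
        print(k,[(round(d["score"],2),[round(float(x),3) for x in d["point"]]) for d in r.landmark_of(p,k)][:3])
```

```text
True
t 11.2 [0.697 0.08  0.281] F [-1.6  0.7  4.6] w 0.010
t 12.2 [0.696 0.081 0.277] F [ 0.7  0.3 -0. ] w 0.085
t 14.2 [ 0.451 -0.226  0.26 ] F [1.2 0.4 0.2] w 0.085
chest [(0.69, [0.562, 0.072, -0.001])]
lid_hinge [(0.67, [0.632, 0.074, 0.1]), (0.65, [0.563, 0.071, -0.002])]
lid_bar [(0.74, [0.697, 0.084, 0.267])]
lid_press [(0.56, [0.663, 0.08, 0.238]), (0.3, [0.696, 0.082, 0.266])]
mat [(0.55, [0.455, 0.402, -0.001])]
orange_jar_center [(0.96, [0.405, -0.325, 0.041]), (0.88, [0.407, -0.138, 0.042]), (0.58, [0.474, -0.225, 0.042])]
black_jar_center []
chest [(0.87, [0.566, 0.074, 0.002])]
lid_hinge [(0.82, [0.634, 0.076, 0.105])]
lid_bar [(0.66, [0.696, 0.081, 0.267])]
lid_press []
mat [(0.69, [0.567, 0.007, 0.007]), (0.25, [0.454, 0.401, -0.002])]
orange_jar_center [(0.95, [0.472, -0.226, 0.043]), (0.83, [0.403, -0.14, 0.041]), (0.39, [0.407, -0.328, 0.04])]
black_jar_center [(0.87, [0.559, 0.141, 0.05])]
```

View pics/open_scene.png

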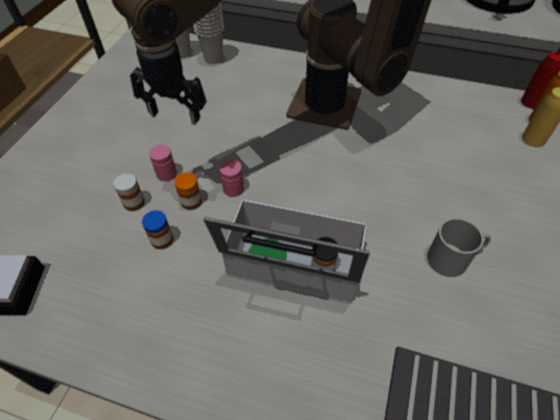

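View pics/open_top.png

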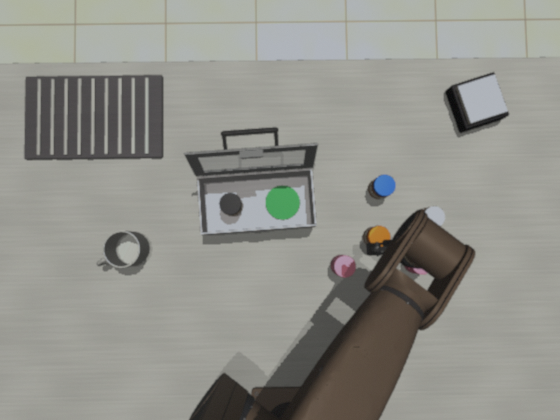

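```bash
cat >> h.py <<'E'
def pix(p,u,v,z):
    K=p["mtx"]; d=R.from_quat(p["attitude"]).apply([(u-K[0,2])/K[0,0],(v-K[1,2])/K[1,1],1.]); o=np.array(p["xyz"])
    return o+d*(z-o[2])/d[2]
def proj(p,X):
    K=p["mtx"]; c=R.from_quat(p["attitude"]).inv().apply(np.array(X)-p["xyz"]); return np.array([K[0,0]*c[0]/c[2]+K[0,2],K[1,1]*c[1]/c[2]+K[1,2]])
E
python3 - <<'E'
from h import *
p=r.snapshot("top"); im=p["pixels"]; hsv=cv2.cvtColor(im,cv2.COLOR_BGR2HSV)
m=cv2.inRange(hsv,(50,100,60),(75,255,255)); ys,xs=np.nonzero(m)
print(len(xs)); print("mat",pix(p,(xs.min()+xs.max())/2,(ys.min()+ys.max())/2,.009), pix(p,xs.mean(),ys.mean(),.009))
m=cv2.inRange(hsv,(8,180,120),(18,255,255)); ys,xs=np.nonzero(m); k=(xs>350)&(xs<400)&(ys>220)&(ys<260)
print("orange",k.sum(),pix(p,xs[k].mean(),ys[k].mean(),.084))
print("top centre",r.landmark_of(p,"orange_jar_center")[0])
big=cv2.resize(im[110:250,180:330],None,fx=5.2,fy=4.2,interpolation=cv2.INTER_CUBIC)
def dr(y):
  out=im.copy(); 
  out=cv2.resize(out[110:250,180:330],None,fx=5,fy=4.2,interpolation=cv2.INTER_CUBIC)
  return out
import h
for i,yw in enumerate([.032,.06]):
  h.YAW=yw; out=cv2.resize(im[110:250,180:330],None,fx=4,fy=4,interpolation=cv2.INTER_CUBIC)
  pts=[proj(p,h.chest(sx*.07,sy*.14,.105)) for sx,sy in [(-1,-1),(-1,1),(1,1),(1,-1)]]
  cv2.polylines(out,[np.int32([((a[0]-180+.5)*4,(a[1]-110+.5)*4) for a in pts])],True,(0,0,255),1)
  for th in (1.68,1.75):
    b=[h.bar(th)+R.from_euler('z',yw).apply([0,s*.055,0]) for s in (-1,1)]
    cv2.polylines(out,[np.int32([((a[0]-180+.5)*4,(a[1]-110+.5)*4) for a in [proj(p,x) for x in b]])],False,(255,255,0) if th>1.7 else (0,255,255),1)
  cv2.imwrite(f"pics/fit{i}.png",out)
E
```

```text
860
mat [0.56925697 0.01204673 0.009     ] [0.56879622 0.01159742 0.009     ]
orange 219 [ 0.47868898 -0.22194796  0.084     ]
top centre {'point': [0.3995, -0.1351, 0.0392], 'score': 0.9}
```

View pics/fit0.png

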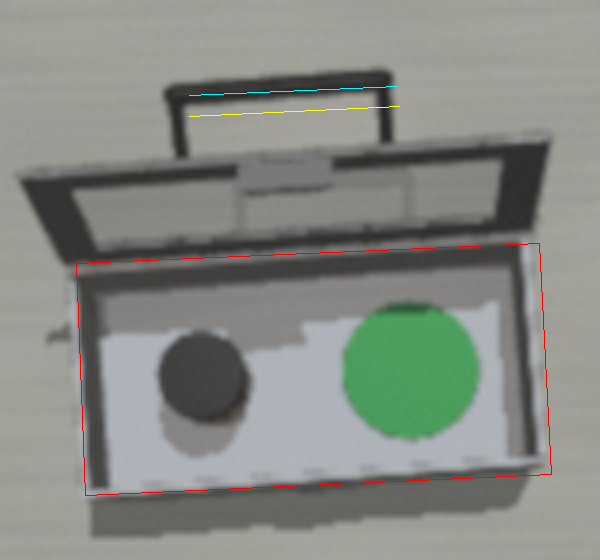

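View pics/fit1.png

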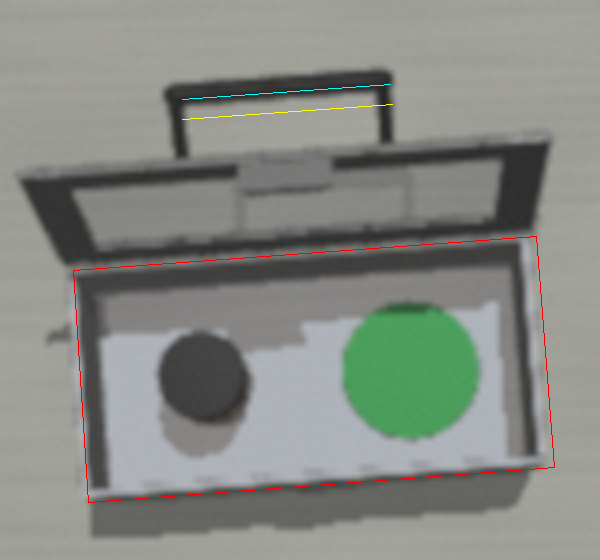

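The top view shows the bar at its open position (zoom y≈82, the model puts 1.75 rad at ≈86) and the clear mat at zoom (411,370). The chest yaw is nearer 0.058, so I'll update the model and pick the orange jar.

```bash
sed -i 's/^C=.*/C=np.array([0.564,0.0735]); YAW=0.058/' h.py
python3 - <<'E'
from h import *
o=down(YAW-np.pi/2)
r.goto([.474,-.225,.19],o)
print(r.movel([.474,-.225,.061],velocity=.12,contact_N=8)); st()
r.grab(35); st()
r.movel([.474,-.225,.24],velocity=.15); st()
snap("scene","lift")
E
```

```text
False
t 16.8 [ 0.475 -0.225  0.062] F [-0.7 -0.2 -0.1] w 0.085
t 17.2 [ 0.475 -0.225  0.062] F [-0.9 -0.   2.8] w 0.053
t 18.5 [ 0.473 -0.225  0.239] F [ 0.4 -0.5 -3.1] w 0.053
```

View pics/lift.png

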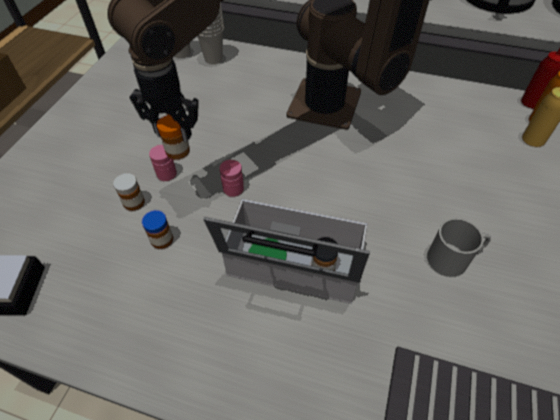

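The orange jar is held upright at (173,138) and the others are untouched. Next I'll place it.

Run:
```python
from h import *
m=np.array([.5678,.0090,0])
r.movel(m+[0,0,.24],velocity=.2); st()
r.movel(m+[0,0,.085],velocity=.12,contact_N=15); st()
print(r.movel(m+[0,0,.066],velocity=.02,contact_N=4)); st()
p=snap("top","pl_top")
```

```text
t 20.0 [0.568 0.008 0.24 ] F [ 0.8  0.  -1.9] w 0.053
t 21.4 [0.569 0.009 0.086] F [ 0.5 -0.2 -2.2] w 0.054
True
t 22.1 [0.568 0.009 0.071] F [-1.   0.   4.6] w 0.053
```

View pics/pl_top.png

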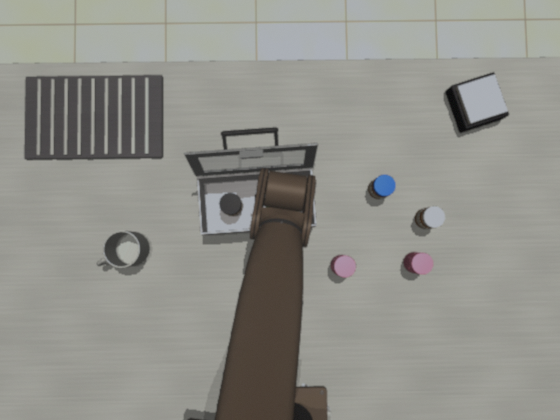

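Contact came at z=0.071, which matches the 9 mm step up to the mat. I'll release, retreat and check.

Run:
```python
from h import *
r.open(); r.wait(.3); st()
p=r.state()["tcp_pos"]; r.movel(p+[0,0,.17],velocity=.15)
r.goto(bar(1.75)+[-.3,-.25,.08],down(YAW)); st()
p=snap("top","pl2")
cv2.imwrite("pics/pl2z.png",cv2.resize(p["pixels"][110:250,180:330],None,fx=4,fy=4,interpolation=cv2.INTER_CUBIC))
print("mat px",proj(p,[.5678,.0095,.009]))
print(r.landmark_of(p,"orange_jar_center")[:4],r.landmark_of(p,"black_jar_center")[:2])
hsv=cv2.cvtColor(p["pixels"],cv2.COLOR_BGR2HSV);m=cv2.inRange(hsv,(5,150,90),(20,255,255)); ys,xs=np.nonzero(m); k=(xs>250)&(xs<320)&(ys>170)&(ys<240)
print(k.sum(),pix(p,xs[k].mean(),ys[k].mean(),.093))
```

```text
t 22.9 [0.566 0.009 0.069] F [ 0.6  0.3 -0.4] w 0.086
t 25.9 [ 0.397 -0.169  0.349] F [-0.7  0.7  0.5] w 0.085
mat px [282.98857092 202.54561681]
[{'point': [0.5683, 0.009, 0.055], 'score': 0.77}, {'point': [0.4037, -0.1378, 0.0429], 'score': 0.77}, {'point': [0.4065, -0.3287, 0.04], 'score': 0.49}] [{'point': [0.5573, 0.1415, 0.0511], 'score': 0.98}]
29 [0.54869131 0.01702821 0.093     ]
```

View pics/pl2z.png

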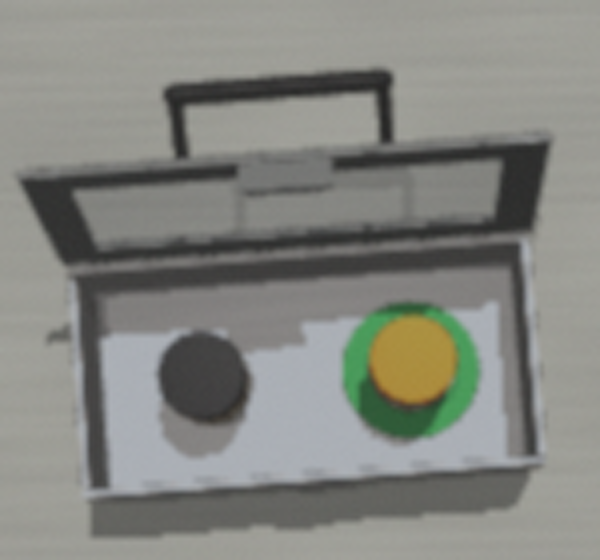

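The jar stands upright, centred on the mat: cap at zoom (413,360), mat centre at (411,370), network offset about 1 mm. Now I'll re-pinch the bar and close.

Run:
```python
from h import *
o=down(YAW)
r.goto(bar(1.75)+UP+[0,0,.09],o)
print(r.movel(bar(1.75)+UP,velocity=.1,contact_N=10)); st()
r.grab(50); st()
for th in [1.6,1.4,1.2,1.0]:
    r.movel(bar(th)+UP,velocity=.09); st()
snap("scene","cl1")
```

```text
False
t 28.6 [0.697 0.081 0.28 ] F [ 0.7 -0.1  0.1] w 0.086
t 29.3 [0.697 0.081 0.279] F [ 0.7 -0.1  1.1] w 0.010
t 29.7 [0.672 0.08  0.287] F [-1.   0.1  3.3] w 0.010
t 30.2 [0.637 0.078 0.292] F [-0.2 -0.4  6. ] w 0.010
t 30.8 [0.602 0.076 0.289] F [-1.7 -0.3  7.5] w 0.010
t 31.3 [0.568 0.074 0.278] F [-2.5 -1.   6.2] w 0.010
```

View pics/cl1.png

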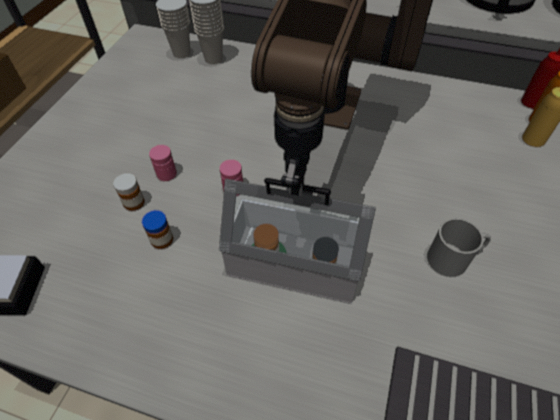

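Run:
```python
from h import *
for th in [.8,.6,.4,.25,.12]:
    r.movel(bar(th)+UP,velocity=.09)
st()
r.open(); st()
p=r.state()["tcp_pos"]; r.movel(p+[0,0,.09],velocity=.15)
r.grab(40)
pr=chest(-.068,0,0); o=down(YAW-np.pi/2)
r.goto(pr+[0,0,.19],o); st()
print(r.movel(pr+[0,0,.136],velocity=.04,contact_N=30)); st()
for z in (.133,.130):
    print(r.movel(pr+[0,0,z],velocity=.015,contact_N=25)); st()
snap("scene","cl2")
```

```text
t 33.8 [0.467 0.068 0.167] F [ 7.2 -2.2 -5. ] w 0.010
t 34.6 [0.467 0.068 0.169] F [ 0.3  0.  -0.6] w 0.085
t 37.5 [0.496 0.07  0.19 ] F [-0.3 -0.2 -0.5] w 0.000
False
t 39.0 [0.496 0.07  0.136] F [-0.8  0.9  1.6] w -0.000
False
t 39.3 [0.497 0.07  0.133] F [-1.3  0.4  4.7] w -0.000
False
t 39.7 [0.497 0.07  0.133] F [-8.1 -0.  18.2] w 0.000
```

View pics/cl2.png

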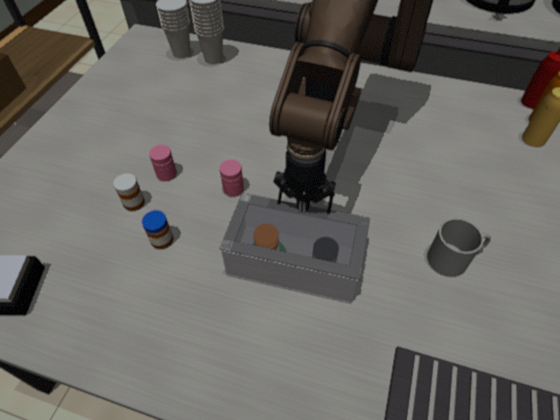

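Run:
```python
from h import *
pr=chest(-.068,0,0)
print(r.movel(pr+[0,0,.126],velocity=.015,contact_N=12)); st()
r.movel(pr+[0,0,.25],velocity=.12); 
r.goto([.30,-.40,.30],down(YAW-np.pi/2)); st()
for n in ("scene","top"):
    p=snap(n,"end_"+n)
    for k in ["lid_bar","lid_press","orange_jar_center","black_jar_center","white_jar_center","blue_jar_center","jug"]:
        print(k,[(round(d["score"],2),[round(float(x),3) for x in d["point"]]) for d in r.landmark_of(p,k)][:4])
a=cv2.imread("pics/scene0.png")[170:310,200:390];b=cv2.imread("pics/end_scene.png")[170:310,200:390]
cv2.imwrite("pics/cmp.png",cv2.resize(np.hstack([a,b]),None,fx=2,fy=2))
```

```text
True
t 40.0 [0.497 0.07  0.133] F [-2.2 -0.   4.8] w 0.000
t 42.9 [ 0.301 -0.399  0.3  ] F [-0.2 -0.6 -0.8] w 0.000
lid_bar [(0.96, [0.46, 0.069, 0.134])]
lid_press [(0.74, [0.495, 0.068, 0.11])]
orange_jar_center [(0.85, [0.407, -0.138, 0.041]), (0.57, [0.408, -0.324, 0.038])]
black_jar_center []
white_jar_center [(0.6, [0.516, -0.365, 0.044])]
blue_jar_center [(0.93, [0.602, -0.242, 0.042])]
jug [(0.6, [0.456, 0.402, -0.004])]
lid_bar [(0.81, [0.462, 0.069, 0.138])]
lid_press [(0.7, [0.493, 0.068, 0.112])]
orange_jar_center [(0.83, [0.403, -0.137, 0.04]), (0.73, [0.406, -0.33, 0.039])]
black_jar_center [(0.51, [0.635, 0.078, 0.106]), (0.23, [0.523, -0.359, 0.045])]
white_jar_center [(0.84, [0.524, -0.357, 0.042]), (0.35, [0.454, 0.401, -0.002])]
blue_jar_center [(0.69, [0.604, -0.241, 0.046]), (0.29, [0.458, 0.067, 0.139])]
jug [(0.82, [0.457, 0.403, -0.003])]
```

View pics/cmp.png

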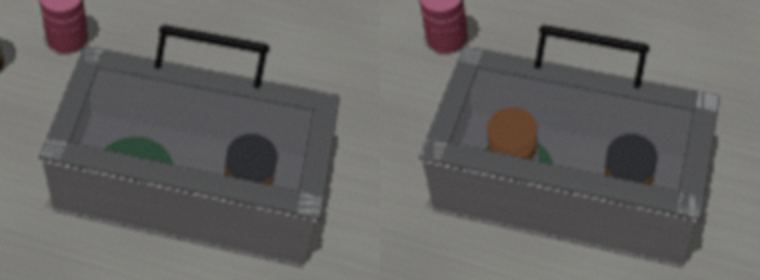

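View pics/end_top.png

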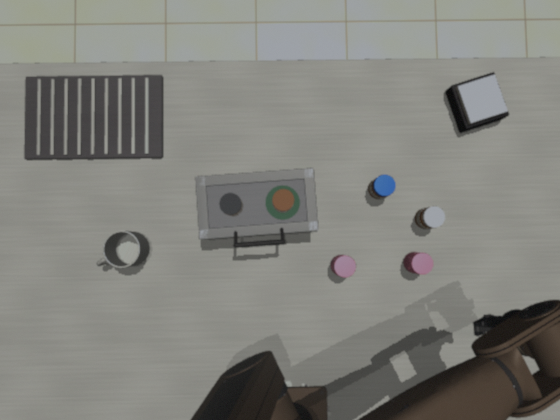

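The bar sits at the same pixels as at the start ((160,30) in the left crop, (540,30) minus the 380 px offset in the right), so the lid is latched. The jar stands on the mat and nothing else has moved.

```bash
python3 -c "
from h import *
r.open(); r.wait(.2); st(); r.close_job()"
```

```text
t 44.7 [ 0.3 -0.4  0.3] F [-0.6 -0.1 -0. ] w 0.085
the job is handed in; nothing more can be done
```

The topping chest is restocked and I handed the job in at about 45 s of the 72 s allowed. `close_job` gives no verdict, so the results below come from my own checks.

- **Lid open:** I pinched the bar and swung the lid back to about 1.75 rad. The camera images and the network's bar position agreed. My last push into the stop ended early, set off by sideways force easing off, so the stop itself was not confirmed by force.
- **Jar placed:** The orange-capped jar touched down on the mat with about 5 N and stood upright after release. The network put its centre about 1 mm from my mat estimate. A rough colour-blob check there gave a different position, about 20 mm off. It found only 29 pixels and disagreed with the picture, which showed the jar centred, so I discarded it.
- **Lid shut:** I closed the lid with the bar, then pressed it down with 18 N. In the final picture the bar sits at the same pixels as in the latched start picture.
- **Everything else:** The other counter jars and the jug read within about 5 mm of their starting positions. The black jar could only be checked by eye at the end, through the lid, and looked unmoved. The gripper was open, well clear and touching nothing.

The calibrated pixel positions and the networks disagreed by about 4 mm in y. I used values in between.

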